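Load the optician's counter carousel and present it to the front

ROBOT

A 6-joint arm with a two-finger parallel gripper is mounted at the origin on the work surface. World frame = base frame: x ahead of the robot, y to its left, z up, the work surface at z = 0. Lengths are in m, angles in rad, forces in N, time in s.
With the tool pointing down it reaches from about 0.375 to 0.9 m from the base axis. Payload 3.1 kg.
Tool frame: the origin (TCP) lies between the finger pads; the fingertips stand 22 mm ahead of it and the grasp point (between the pads) lies 3 mm ahead of it; z points along the fingers, y is the line along which they close (so a half turn about z gives the same grasp; the last joint's range is limited). The gripper opens to 87 mm and grips with 3 to 60 N. Pads are 19 mm wide; open, the fingers measure 117 mm over their backs; the gripper's body (75 mm by 190 mm) begins 51 mm behind the grasp point.
Start: joints at [-1.48, 0.527, 1.433, -0, 1.181, -0.178], TCP at [0.166, -0.603, 0.245] pointing down, gripper open.
Joint ranges: [-3.08, 3.08], [-0.75, 2.2], [0.22, 2.44], [-1.43, 4.57], [0, 2.65], [-2.85, 2.85]. Speed limits (rad/s): [2.79, 2.79, 3.14, 3.14, 3.14, 3.14].

INTERFACE

Orientations are given as a unit quaternion [x, y, z, w].
In Python, from rig import get_obs, camera, get_calibration, hand_in, cut_out gives the robot as it stands.
- The arm moves only by the shell command python3 -m inch 'ROWS' [OPENING] [FORCE]. ROWS is JSON, one flat list of numbers, 6 for each row, row after row: the shift along the tool's x, y, z scaled (see below), then the turn, a rotation vector about the tool's x, y, z scaled (see below). A call has 1 to 20 rows; each row is the pose to reach, as a shift and turn from the pose commanded when the call began, along the tool's axes at that moment; what a row does not reach only later rows make up. The controller multiplies each number of a shift by 0.08 m and each number of a turn by 90 degrees. A row lasts 1/12 s, in which the tool goes at most 41.7 mm and 7.16 degrees, less where a joint would pass 70% of its speed; a pose out of reach is approached as far as the arm can. A call with a number of a shift or a turn outside -1 to 1 is refused whole. A call with a gripper value outside its range is refused whole. OPENING is the finger opening in mm, from 0 to 87, set as the call begins (- or left out, the last holds). The fingers move at their own pace and stop on an object; FORCE is the grip in N (left out, the last holds). Time passes only in rows, so rows that repeat a pose let the fingers close. It gives the time, the measured TCP pose, the force, the opening and the grip force at its end, in the units of the state.
- get_obs(): the state, without advancing time (a new reading comes with each control period).
- camera(name): name is "scene" or "top" or "wrist"; returns the picture (384x512x3 uint8, red, green, blue); there is no depth.
- get_calibration(name): a dict with "vertical_fov" (degrees; the focal length in pixels is half the picture's height over the tangent of half this angle, whatever the lens; pixels are square), "cx", "cy" (the principal point, pixels), "T" (4x4, takes a point from camera to world coordinates). Camera axes: x right, y down, z forward; pixel columns grow to the right and rows downward; lengths in m; the calibration is good to about 2 mm. A picture is of the moment at which its call begins: read the wrist's pose just before it. get_calibration takes no time and is no camera call; for the wrist camera it gives the pose at the moment of the call.
- hand_in(): hands the job in; it is judged then, once.
Trained networks look in the newest picture that a camera, given by its name, has taken for a name from the list of things; names that differ only in an ending like _2 or _b are one class to them, and where a whole thing is asked for, a point or a joint stands for the part that bears it (a point fixed in the world has none). Each returns a list of dicts, best first, with "conf" (0 to 1); they miss things now and then, are a little off and sometimes report something else, mostly with a low value. They report only what shows in the picture. A call takes as long as a camera call. They do not tell look-alikes from the thing itself.
- cut_out(camera, thing): "region" (384x512 bool, what is visible of it) and "bbox" ([left, top, right, bottom] in pixels, round what is visible of it).
The state is a dict: "time": time; "q": joint angles; "joint_velocities": joint speeds; "joint_torque": joint torques, N m; "position": TCP position; "tool_rot": TCP orientation; "ft_force": force on the tool from outside, world axes, zero at the start; "moment": the same for the moment, N m; "grip_width": finger opening in m; "grip_force": force on a finger pad.
Only numpy, scipy, OpenCV 4.12 (cv2) and the standard library are available. Lean on these libraries where they do the work, as an engineer would, in place of code of your own. Each camera call takes 0.05 s, during which the arm holds its last target. There are 200 camera calls.

TASK

Pick up the lens-kit carton that lies flat on the wooden riser, stand it upright on its small end in the empty bay of the counter carousel, broad face outward, and let go of it. Then turn the carousel smoothly until the carton is right over the pointed nose of its foot, and finish with the gripper still on the turntable, holding it still there: do not let go. Keep the carousel's other bottles standing on it, and leave the other things on the counter where they are.

Things in the scene. Friction and masses are not known exactly. Their poses are not given: they have to be found in the camera images.
- carton: closed cardboard carton with a narrow pale strip round it, 100 x 56 x 36 mm (x, y, z), 80 to 150 g, loose. Origin at its CENTRE. Starts flat on the riser: z up, long x axis along world y to within 0.5 rad, origin 58 mm above the counter. In the bay it stands with x vertical, either end down, origin 50 mm above the bay's floor, a 100 x 56 broad face (z, either way) pointing outward
- riser: fixed wooden block, 100 x 140 x 40 mm high (x, y, z), origin at the centre of its underside; the carton lies on it
- carousel: grey turntable, 260 mm across, over the foot. Origin on its vertical axis at counter height; deck (top face) 45 mm above the counter. Turns either way up to 180 degrees from its start, damped bearing, 0.08 N m friction, stays where left. Central 24 mm post with a bar handle; the bay on its -x side; three loose bottles at (10, 88), (10, -88), (88, 0) mm in its frame ride along: turn it smoothly
- bay (a point): centre of the empty bay's floor, 85 mm from the axis toward the turntable's -x (outward), 45 mm above the counter; axes those of the turntable. Steel lips 10 mm high and 4 mm thick: side lips 72 mm apart inside (along y), back lip's face 24 mm from this point toward the axis; open outward, where the deck ends 45 mm away
- handle (a point): centre of the black bar handle on the turntable's axis, 187 mm above the counter; the bar is 52 mm long (along the turntable's x, towards the bay), 16 mm wide (along y) and 34 mm high, its top 204 mm above the counter, nothing beside it
- foot: fixed black foot under the turntable, 190 mm disc, 28 mm high, with a pointed tongue (the nose) 34 mm wide that sticks out 57 mm past the turntable's edge, toward the foot's -x and marks the front; origin on the turning axis at counter height
- front (a point): fixed point over the nose, 85 mm from the axis toward the foot's -x, 45 mm above the counter: where the bay's centre is when the bay is at the front
- dropper_a: white bottle, 54 mm diameter, 80 mm high, loose on the turntable; origin at the centre of its underside; leave standing
- dropper_b: second such bottle, same size, loose on the turntable; leave standing
- wipes_jar: white jar, 60 mm diameter, 70 mm high, loose on the turntable; origin at the centre of its underside; leave standing
- canister: white can, 68 mm diameter, 150 mm high, loose on the counter beyond; origin at the centre of its underside; leave alone
- spray: clear bottle, 60 mm diameter, 190 mm high, loose on the counter beyond; origin at the centre of its underside; leave alone
- case: black spectacle case, 155 x 58 x 36 mm, loose on the counter between riser and carousel; origin at the centre of its underside; leave alone
- screwdriver: screwdriver, 170 mm long, loose, lying on the counter beyond the riser; leave alone
There are look-alikes about, which are no part of the job. What is shaped like the dropper_b but green or turquoise is not meant.

How it is judged:
On the way, in this order (a step that is already met when the one before it is completed fails the run):
1. the carton stands upright in the bay, let go (angle between the x axis of carton and the z axis of carousel, either way round below 0.1 rad and horizontal distance between carton and bay below 0.02 m and height (world z) of carton between 0.09 and 0.1 m and contact force between carton and the fingers below 0.1 N), for 0.3 s.
2. the bay has been turned to the front (horizontal distance between bay and front below 0.012 m), for 0.2 s.
At the end, for the whole second after the job is handed in: bay centre within 12 mm of the front point, turntable still, fingers on it with over 2 N; carton on its end on the bay floor, upright to 0.1 rad, broad face outward to 0.35 rad, centre within 20 mm of the bay's, untouched by the fingers; the three bottles on the turntable (all of step 1 and horizontal distance between bay and front below 0.012 m and angular speed of carousel below 0.05 rad/s and contact force between carousel and the fingers above 2 N and angle between the z axis of carton and the x axis of carousel, either way round below 0.35 rad and linear speed of carton below 0.02 m/s and z of each of dropper_a, dropper_b, wipes_jar in the frame of carousel above 0.04 m); the arm keeps its last pose, push and grip.
It fails at once if a bottle on the turntable is tipped (angle between any of dropper_a, dropper_b, wipes_jar's own z axis and vertical above 0.4 rad).
It fails at once if another thing on the counter is displaced by more than 30 mm (distance of any of canister, spray, case, screwdriver from where it was at the start of the episode above 0.03 m).
It also fails if it takes over 58 s, if anything falls off the work surface, if the arm or the gripper's body presses on something with over 40 N, if the wrist force passes 120 N, or if a joint passes its speed limit or range.

## Working session

There is one attempt and no reset: what is moved stays moved. The work goes in short steps, Python scripts to look and compute and a shell command to move; the robot and the scene stay as the last step left them, time stands still between calls to the robot, and variables do not carry over. Pictures are saved under pics/ and viewed, at most 10 in all, crops included, and the job is handed in when it is done.

```bash
ls; mkdir -p pics; python3 - <<'E'
from rig import *
import cv2,numpy as np
a=camera("scene");b=camera("top")
cv2.imwrite("pics/s.png",a[:,:,::-1]);cv2.imwrite("pics/t.png",cv2.resize(b,(800,600))[:,:,::-1])
for n in("scene","top","wrist"):
    c=get_calibration(n);print(n,c["vertical_fov"],c["cx"],c["cy"],np.round(c["T"],4).tolist())
print(get_obs())
for t in("carton","carousel","riser","case","foot","handle"):
    print(t,[(r["conf"],r["bbox"]) for r in cut_out("top",t)])
E
```

```text
pics
scene 45.67021959278794 257.2335130773516 199.18475896685774 [[-0.6316, 0.6139, -0.4735, 1.066], [0.7752, 0.5055, -0.3788, 0.4479], [0.0068, -0.6063, -0.7952, 1.0078], [0.0, 0.0, 0.0, 1.0]]
top 43.56613737760044 252.29385788467127 198.61020786703014 [[0.0238, -0.9923, 0.1212, 0.3831], [-0.9997, -0.0226, 0.0113, 0.0292], [-0.0085, -0.1214, -0.9926, 1.2163], [0.0, 0.0, 0.0, 1.0]]
wrist 68.36598205389971 252.37534898654107 194.33433826930508 [[0.2663, -0.9196, -0.2889, 0.2451], [-0.9639, -0.2548, -0.0776, -0.5798], [-0.0022, 0.2991, -0.9542, 0.3846], [0.0, 0.0, 0.0, 1.0]]
{'time': 0.1, 'q': array([-1.48050974e+00,  5.28414818e-01,  1.43380742e+00,  1.24225333e-05,
        1.18141312e+00, -1.78503332e-01]), 'joint_velocities': array([ 1.45303569e-04, -1.48323412e-03, -4.59903689e-03, -6.31038413e-05,
       -1.11061779e-03, -1.45093990e-03]), 'joint_torque': array([ 4.64560162e-05, -4.40985918e+01, -1.77150822e+01,  6.33730413e-02,
        5.33934811e-02, -3.80114500e-05]), 'position': array([ 0.16594916, -0.60190317,  0.24363331]), 'tool_rot': array([ 9.90982382e-01,  1.33988340e-01,  5.07739877e-05, -1.02010775e-03]), 'ft_force': array([ 0.28330088, -0.27637393, -0.0521518 ]), 'moment': array([-0.01912966, -0.04687514, -0.02350263]), 'grip_force': 0.0, 'grip_width': 0.08678985166927364}
carton [(0.78, [351.2, 181.4, 394.6, 210.8]), (0.28, [295.7, 181.7, 322.5, 243.8])]
carousel [(0.96, [155.5, 127.7, 262.7, 234.2]), (0.61, [281.0, 86.5, 310.3, 130.3])]
riser [(0.71, [345.1, 177.2, 406.3, 223.5])]
case [(0.63, [294.5, 187.3, 322.1, 246.4])]
foot [(0.67, [187.8, 116.9, 201.4, 134.5])]
handle [(0.79, [156.1, 132.9, 264.7, 234.9])]
```

View pics/t.png

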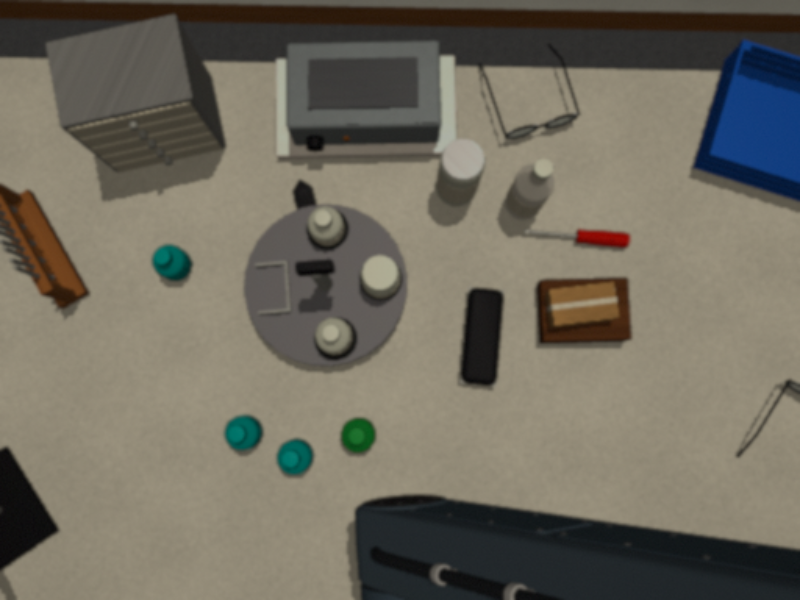

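View pics/s.png

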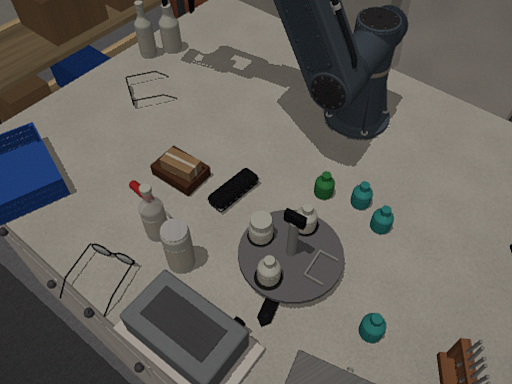

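The top view (800 px wide) shows the carton on the riser at (584,303), with a pale strip along its length. The turntable is at (325,285), the bay faces left (+y) at (272,288), and the nose points up (+x) at (304,192). Possible confusions:
- **Carton:** the black case at (482,336) and the riser under it at (584,310). The only cardboard box with a pale strip is at (584,303).
- **Turquoise and green bottles:** all of them are off the turntable, so they are not part of the job.

Next I'll measure, using one close crop to check the carton.

```bash
cat > h.py <<'E'
import numpy as np,cv2
from rig import *
from scipy.spatial.transform import Rotation as R
def K(c): 
    f=192/np.tan(np.radians(c["vertical_fov"])/2); return f,c["cx"],c["cy"]
def pt(c,u,v,z):
    f,cx,cy=K(c);T=np.array(c["T"]);d=T[:3,:3]@[(u-cx)/f,(v-cy)/f,1];o=T[:3,3];return o+d*(z-o[2])/d[2]
def px(c,p):
    f,cx,cy=K(c);T=np.array(c["T"]);q=T[:3,:3].T@(np.asarray(p)-T[:3,3]);return q[:2]/q[2]*f+[cx,cy]
E
python3 - <<'E'
from h import *
b=camera("top");c=get_calibration("top")
r=cut_out("top","carton")[0];m=r["region"].astype(np.uint8)
rc=cv2.minAreaRect(cv2.findContours(m,0,2)[0][0]);bx=cv2.boxPoints(rc)
P=np.array([pt(c,u,v,.076)[:2] for u,v in bx]);print("carton",rc,P.round(3).tolist())
r=cut_out("top","riser")[0];print("riser",r["bbox"])
hsv=cv2.cvtColor(b,cv2.COLOR_RGB2HSV)
def crop(x0,y0,x1,y1): return cv2.resize(b[y0:y1,x0:x1],None,fx=5,fy=5,interpolation=cv2.INTER_CUBIC)
A=crop(150,110,270,240)[:,:,::-1].copy();B=crop(335,165,415,235)[:,:,::-1].copy()
cv2.imwrite("pics/a.png",A[:600]);cv2.imwrite("pics/b.png",B)
for n,u,v,z in(("table",208.6,182,.045),("nose tip",195,116,.028),("bay open+",164,168,.055),("back+",183.5,168,.055),("back-",185,200,.055),("open-",167,201,.055)):print(n,pt(c,u,v,z).round(3))
E
```

```text
carton ((372.12310791015625, 194.48463439941406), (24.310808181762695, 44.77653884887695), 82.87498474121094) [[0.56, -0.187], [0.576, -0.294], [0.518, -0.3], [0.502, -0.194]]
riser [346.3, 176.6, 405.1, 221.4]
table [0.565 0.151 0.045]
nose tip [0.737 0.194 0.028]
bay open+ [0.596 0.261 0.055]
back+ [0.597 0.213 0.055]
back- [0.518 0.206 0.055]
open- [0.514 0.25  0.055]
```

```bash
python3 -c "
import cv2,numpy as np
a=cv2.imread('pics/a.png');b=cv2.imread('pics/b.png')
o=np.zeros((600,800,3),np.uint8);o[:a.shape[0],:600]=a[:600];s=cv2.resize(b,(200,175));o[:175,600:]=s;cv2.imwrite('pics/ab.png',o)"
```

```text
(no output)
```

View pics/ab.png

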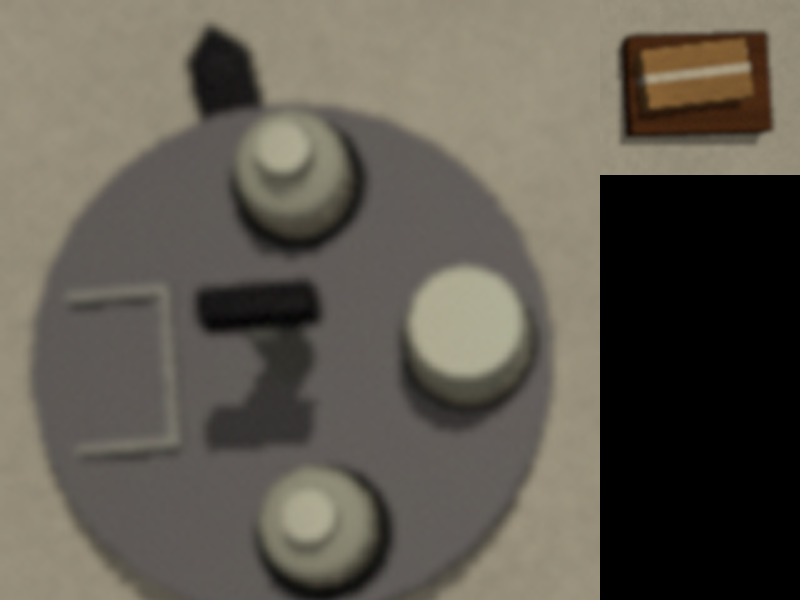

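```bash
cat >> h.py <<'E'
def tool(az,phi,up=1):
    # approach: down at phi=0, horizontal along azimuth az at phi=90deg; tool x up (up=1) at phi=90
    h=np.array([np.cos(az),np.sin(az),0]);z=np.array([0,0,1.])
    a=-z*np.cos(phi)+h*np.sin(phi);x=up*(h*np.cos(phi)+z*np.sin(phi))
    return np.c_[x,np.cross(a,x),a]
def wrist(Rt,q1,s):
    M=(R.from_euler('z',q1)*R.from_euler('y',s)).as_matrix().T@Rt@R.from_euler('z',-np.pi/2).as_matrix()
    q5=np.arccos(np.clip(M[2,2],-1,1));q4=np.arctan2(M[1,2],M[0,2]);q6=np.arctan2(M[2,1],-M[2,0])
    return q4,q5,q6
def delta(p,Rm,pt_,Rt):
    d=Rm.T@(np.asarray(pt_)-p);w=R.from_matrix(Rm.T@Rt).as_rotvec();return d/.08,w/(np.pi/2)
E
python3 - <<'E'
from h import *
o=get_obs();print(R.from_quat(o['tool_rot']).as_matrix().round(3).tolist());print("chk",wrist(R.from_quat(o['tool_rot']).as_matrix(),o['q'][0],o['q'][1]+o['q'][2]))
c=get_calibration("top")
for n,u,v,z in(("table",208.5,182.6,.045),("nose tip",191.8,115.2,.028),("back+",183.2,167.4,.055),("back-",185.6,199.6,.055),("open+",163.6,169.6,.055),("open-",165.4,200.4,.055),("handle",201.6,171,.204),("hl",190,172.2,.204),("hr",213.4,169.8,.204)):print(n,pt(c,u,v,z).round(3))
for up in(1,-1):
  for pg in(-30,0):
    g=np.radians(pg)
    for nm,az,ph,q1 in(("grasp",-1.42,g,-.43),("mid",-1.45,g+np.pi/4,0.),("rel",-1.48,g+np.pi/2,.4),("rel2",-1.48,g+np.pi/2,.55)):
      print(up,pg,nm,[np.round(wrist(tool(az,ph,up),q1,s),2).tolist() for s in(1.5,1.9)])
E
```

```text
[[0.964, 0.266, 0.0], [0.266, -0.964, 0.0], [0.0, -0.0, -1.0]]
chk (np.float64(2.970315794436414e-05), np.float64(1.1814131389700309), np.float64(-0.17850725651012522))
table [0.563 0.152 0.045]
nose tip [0.739 0.202 0.028]
back+ [0.598 0.214 0.055]
back- [0.519 0.205 0.055]
open+ [0.592 0.262 0.055]
open- [0.516 0.254 0.055]
handle [0.564 0.151 0.204]
hl [0.561 0.175 0.204]
hr [0.567 0.125 0.204]
1 -30 grasp [[0.46, 1.91, 2.66], [0.43, 1.55, 2.48]]
1 -30 mid [[-0.26, 1.61, 3.01], [-0.28, 1.22, 3.11]]
1 -30 rel [[-1.04, 1.87, -3.05], [-0.98, 1.66, -2.7]]
1 -30 rel2 [[-1.02, 2.0, -2.96], [-0.92, 1.77, -2.62]]
1 0 grasp [[-0.0, 1.64, 2.56], [0.0, 1.24, 2.56]]
1 0 mid [[-0.78, 1.54, 3.01], [-0.83, 1.26, -2.99]]
1 0 rel [[-1.59, 1.88, 3.07], [-1.47, 1.86, -2.8]]
1 0 rel2 [[-1.61, 2.03, 3.06], [-1.41, 2.0, -2.78]]
-1 -30 grasp [[0.46, 1.91, -0.48], [0.43, 1.55, -0.66]]
-1 -30 mid [[-0.26, 1.61, -0.13], [-0.28, 1.22, -0.03]]
-1 -30 rel [[-1.04, 1.87, 0.09], [-0.98, 1.66, 0.44]]
-1 -30 rel2 [[-1.02, 2.0, 0.18], [-0.92, 1.77, 0.52]]
-1 0 grasp [[-0.0, 1.64, -0.58], [0.0, 1.24, -0.58]]
-1 0 mid [[-0.78, 1.54, -0.14], [-0.83, 1.26, 0.16]]
-1 0 rel [[-1.59, 1.88, -0.07], [-1.47, 1.86, 0.34]]
-1 0 rel2 [[-1.61, 2.03, -0.08], [-1.41, 2.0, 0.36]]
```

```bash

python3 -m inch '[0.3,-0.11,0.04,0,0,0, 0.6,-0.23,0.09,0,0,0, 0.93,-0.34,0.13,0,0,0]' 87 20
python3 -m inch '[0.3,-0.11,0.04,0,0,0, 0.6,-0.23,0.09,0,0,0, 0.93,-0.34,0.13,0,0,0]'
python3 -m inch '[0.3,-0.11,0.04,0,0,0, 0.6,-0.23,0.09,0,0,0, 0.93,-0.34,0.13,0,0,0]'
python3 -m inch '[0.3,-0.11,0.04,0,0,0, 0.6,-0.23,0.09,0,0,0, 0.93,-0.34,0.13,0,0,0]'
python3 -m inch '[0.3,-0.11,0.04,0,0,0, 0.6,-0.23,0.09,0,0,0, 0.93,-0.34,0.13,0,0,0]'
python3 -m inch '[0.3,-0.11,0.04,0,0,0, 0.6,-0.23,0.09,0,0,0, 0.93,-0.34,0.13,0,0,0, 0.93,-0.34,0.13,0,0,0]'
python3 - <<'E'
from h import *
o=get_obs();p=o['position'];Rm=R.from_quat(o['tool_rot']).as_matrix();print(p,o['q'].round(2))
Rt=tool(-1.422,-np.pi/6,-1);G=np.array([.542,-.26,.066]);print(delta(p,Rm,G-.13*Rt[:,2],Rt))
c=get_calibration("top")
camera("top")
for t in("spray","canister","case"):
  b=cut_out("top",t)[0]["bbox"];print(t,b,[pt(c,*q,.0).round(3).tolist() for q in((b[0],b[3]),(b[2],b[3]))],[pt(c,*q,.15).round(3).tolist() for q in((b[0],b[1]),(b[2],b[1]))])
E
```

```text
time: 0.8
position: [0.2305, -0.5563, 0.234]
tool_rot: [0.991, 0.133, -0.0, 0.0]
ft_force: [0.3, -0.4, -0.1]
grip_width: 0.0872
grip_force: 0.0
time: 1.05
position: [0.2956, -0.5098, 0.2236]
tool_rot: [0.991, 0.134, -0.0, -0.0]
ft_force: [0.4, -0.2, -0.5]
grip_width: 0.0869
grip_force: 0.0
time: 1.3
position: [0.3602, -0.4637, 0.2132]
tool_rot: [0.991, 0.134, -0.0, -0.0]
ft_force: [0.3, -0.5, 0.4]
grip_width: 0.087
grip_force: 0.0
time: 1.55
position: [0.4247, -0.4178, 0.2028]
tool_rot: [0.991, 0.134, -0.0, -0.0]
ft_force: [0.0, 0.0, 0.5]
grip_width: 0.0865
grip_force: 0.0
time: 1.8
position: [0.4892, -0.3717, 0.1924]
tool_rot: [0.991, 0.134, -0.0, -0.0]
ft_force: [-0.7, -0.4, 0.1]
grip_width: 0.0871
grip_force: 0.0
time: 2.13
position: [0.5566, -0.3234, 0.1816]
tool_rot: [0.991, 0.136, 0.001, -0.0]
ft_force: [0.7, -0.1, 0.7]
grip_width: 0.0871
grip_force: 0.0
[ 0.55659662 -0.32336743  0.18159856] [-0.7   0.62  1.44  0.    1.07  0.6 ]
(array([-0.06288315, -0.00567511,  0.03754345]), array([ 0.2414417 ,  0.27104067, -0.89806003]))
spray [321.8, 101.8, 354.0, 141.7] [[0.684, -0.133, 0.0], [0.686, -0.216, 0.0]] [[0.74, -0.112, 0.15], [0.742, -0.186, 0.15]]
canister [280.6, 88.1, 311.8, 130.7] [[0.711, -0.026, 0.0], [0.712, -0.107, 0.0]] [[0.771, -0.018, 0.15], [0.772, -0.089, 0.15]]
case [296.8, 181.7, 320.2, 212.1] [[0.5, -0.071, 0.0], [0.501, -0.13, 0.0]] [[0.554, -0.058, 0.15], [0.555, -0.11, 0.15]]
```

```bash

python3 -m inch '[0,0,0,0.06,0.07,-0.22, 0,0,0,0.12,0.14,-0.45, 0,0,0,0.18,0.2,-0.67, -0.06,0,0.04,0.241,0.271,-0.898, -0.06,0,0.04,0.241,0.271,-0.898, -0.06,0,0.04,0.241,0.271,-0.898, -0.06,0,0.04,0.241,0.271,-0.898, -0.06,0,0.04,0.241,0.271,-0.898, -0.06,0,0.04,0.241,0.271,-0.898, -0.06,0,0.04,0.241,0.271,-0.898, -0.06,0,0.04,0.241,0.271,-0.898, -0.06,0,0.04,0.241,0.271,-0.898, -0.06,0,0.04,0.241,0.271,-0.898, -0.06,0,0.04,0.241,0.271,-0.898, -0.06,0,0.04,0.241,0.271,-0.898, -0.06,0,0.04,0.241,0.271,-0.898]'
python3 - <<'E'
from h import *
c=get_calibration("wrist");b=camera("wrist")
o=get_obs();p=o['position'];Rm=R.from_quat(o['tool_rot']).as_matrix();print(p,o['q'].round(2),Rm.round(3).tolist())
r=cut_out("wrist","carton");print([(x['conf'],x['bbox']) for x in r])
im=b[:,:,::-1].copy()
h=np.array([np.cos(-1.422),np.sin(-1.422),0]);s=np.array([-h[1],h[0],0]);C=np.array([.54,-.248,.076])
for i in(-1,1):
  for j in(-1,1):
    q=px(c,C+i*.05*h+j*.028*s);print(i,j,q.round(1));cv2.circle(im,(int(q[0]),int(q[1])),3,(0,0,255),1)
cv2.imwrite("pics/w.png",im)
m=r[0]["region"].astype(np.uint8);cn=max(cv2.findContours(m,0,2)[0],key=cv2.contourArea)
print(cv2.approxPolyDP(cn,6,True).reshape(-1,2).tolist())
E
```

```text
time: 3.67
position: [0.548, -0.328, 0.1793]
tool_rot: [0.633, 0.73, 0.168, -0.196]
ft_force: [0.9, 0.9, 0.2]
grip_width: 0.0869
grip_force: 0.0
[ 0.54803073 -0.3278111   0.17939533] [-0.84  0.79  1.2   0.28  1.6  -1.04] [[-0.122, 0.99, -0.073], [0.858, 0.142, 0.493], [0.498, -0.002, -0.867]]
[(0.71, [229.7, 127.7, 285.6, 229.6])]
-1 -1 [228.9 128.5]
-1 1 [283.8 128.2]
1 -1 [227.5 226.8]
1 1 [287.  226.4]
[[230, 128], [229, 226], [283, 228], [284, 128]]
```

View pics/w.png

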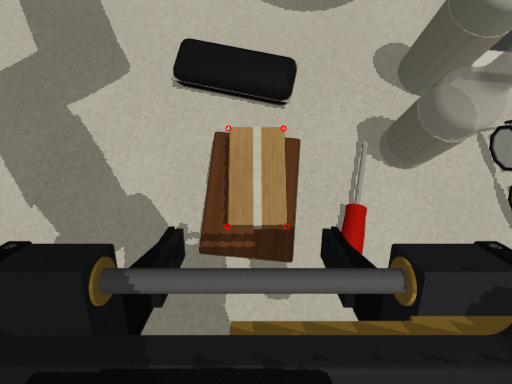

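The wrist view confirms the carton: its corners are at (229,128), (284,128), (229,226) and (286,227), right on my predicted marks. Next I'll compute the approach.

```bash
python3 - <<'E'
from h import *
o=get_obs();p=o['position'];Rm=R.from_quat(o['tool_rot']).as_matrix()
Rt=tool(-1.422,-np.pi/6,-1);G=np.array([.542,-.26,.066]);print(delta(p,Rm,G-.003*Rt[:,2],Rt))
E
```

```text
(array([0.02987521, 0.04801003, 1.61502267]), array([ 0.00055856,  0.00122231, -0.00362576]))
```

```bash

python3 -m inch '[0.01,0.02,0.2,0,0,-0.004, 0.02,0.035,0.4,0,0,-0.004, 0.03,0.048,0.6,0,0,-0.004, 0.03,0.048,0.8,0,0,-0.004, 0.03,0.048,0.9,0,0,-0.004, 0.03,0.048,0.9,0,0,-0.004]'
python3 -m inch '[0,0,0.15,0,0,0, 0,0,0.3,0,0,0, 0,0,0.45,0,0,0, 0,0,0.6,0,0,0, 0,0,0.715,0,0,0, 0,0,0.715,0,0,0]'
python3 -m inch '[0,0,0,0,0,0, 0,0,0,0,0,0, 0,0,0,0,0,0, 0,0,0,0,0,0, 0,0,0,0,0,0, 0,0,0,0,0,0, 0,0,0,0,0,0, 0,0,0,0,0,0]' 40 25
python3 - <<'E'
from h import *
o=get_obs();p=o['position'];Rm=R.from_quat(o['tool_rot']).as_matrix();print(p,o['q'].round(2))
print("up 0.11:",Rm.T@[0,0,.11]/.08, Rm.round(3).tolist())
E
```

```text
time: 4.27
position: [0.5456, -0.2879, 0.1165]
tool_rot: [0.63, 0.732, 0.169, -0.197]
ft_force: [-0.6, -0.7, -0.3]
grip_width: 0.0869
grip_force: 0.0
time: 4.77
position: [0.5412, -0.2595, 0.0663]
tool_rot: [0.63, 0.732, 0.169, -0.198]
ft_force: [-0.8, 0.0, -0.3]
grip_width: 0.087
grip_force: 0.0
time: 5.43
position: [0.5426, -0.2619, 0.0685]
tool_rot: [0.63, 0.733, 0.169, -0.195]
ft_force: [-0.1, -1.7, 1.1]
grip_width: 0.0562
grip_force: 25.0
[ 0.54260253 -0.26186903  0.06850954] [-0.78  0.88  1.38  0.31  1.33 -1.08]
up 0.11: [ 0.68510907  0.00230923 -1.1921599 ] [[-0.13, 0.989, -0.073], [0.857, 0.149, 0.493], [0.498, 0.002, -0.867]]
```

```bash

python3 -m inch '[0.08,0,-0.14,0,0,0, 0.2,0,-0.35,0,0,0, 0.32,0,-0.56,0,0,0, 0.42,0,-0.73,0,0,0]'
python3 -m inch '[0.12,0,-0.2,0,0,0, 0.24,0,-0.4,0,0,0, 0.36,0,-0.6,0,0,0, 0.42,0,-0.73,0,0,0]'
python3 -m inch '[0.12,0,-0.2,0,0,0, 0.24,0,-0.4,0,0,0, 0.36,0,-0.6,0,0,0, 0.42,0,-0.73,0,0,0]'
python3 -m inch '[0.12,0,-0.2,0,0,0, 0.24,0,-0.4,0,0,0, 0.36,0,-0.6,0,0,0, 0.42,0,-0.73,0,0,0]'
python3 - <<'E'
from h import *
o=get_obs();print(o['position'],o['q'].round(2),o['grip_width'],o['grip_force'])
cw=get_calibration("wrist");Rm=R.from_quat(o['tool_rot']).as_matrix();print("cam in tool",Rm.T@(np.array(cw['T'])[:3,3]-o['position']))
c=get_calibration("top");print("turq",pt(c,109,168,.05))
camera("scene")
print([(r["conf"],r["bbox"]) for r in cut_out("scene","carton")])
E
for i in 1; do
python3 -m inch '[0.15,0.025,0.09,0,0,0, 0.35,0.06,0.2,0,0,0, 0.57,0.1,0.33,0,0,0, 0.79,0.138,0.456,0,0,0]'
python3 -m inch '[0.2,0.035,0.115,0,0,0, 0.4,0.07,0.23,0,0,0, 0.6,0.1,0.34,0,0,0, 0.79,0.138,0.456,0,0,0]'
python3 -m inch '[0.2,0.035,0.115,0,0,0, 0.4,0.07,0.23,0,0,0, 0.6,0.1,0.34,0,0,0, 0.79,0.138,0.456,0,0,0]'
python3 -m inch '[0.2,0.035,0.115,0,0,0, 0.4,0.07,0.23,0,0,0, 0.6,0.1,0.34,0,0,0, 0.79,0.138,0.456,0,0,0, 0.79,0.138,0.456,0,0,0]'
done | grep -E "posi|grip|force|rot"
```

```text
time: 5.77
position: [0.5424, -0.2616, 0.1372]
tool_rot: [0.63, 0.733, 0.169, -0.195]
ft_force: [0.2, -0.0, -1.6]
grip_width: 0.056
grip_force: 25.0
time: 6.1
position: [0.5426, -0.2616, 0.2055]
tool_rot: [0.63, 0.733, 0.169, -0.194]
ft_force: [-0.9, -0.5, -1.3]
grip_width: 0.0559
grip_force: 25.0
time: 6.43
position: [0.5424, -0.2616, 0.2724]
tool_rot: [0.63, 0.733, 0.169, -0.194]
ft_force: [-0.0, -0.0, -0.7]
grip_width: 0.0556
grip_force: 25.0
time: 6.77
position: [0.5422, -0.2617, 0.3395]
tool_rot: [0.63, 0.733, 0.169, -0.194]
ft_force: [-0.3, 0.3, -1.6]
grip_width: 0.056
grip_force: 25.0
[ 0.54224843 -0.26168044  0.33951782] [-0.78  0.57  1.18  0.31  1.81 -0.92] 0.055959812969002785 24.986854477319866
cam in tool [ 0.08337228 -0.00038442 -0.14051717]
turq [0.5936247  0.39833268 0.05      ]
[(0.89, [142.8, 63.0, 190.2, 107.0])]
position: [0.5412, -0.1858, 0.3357]
tool_rot: [0.63, 0.732, 0.169, -0.197]
ft_force: [-0.1, -0.4, -1.0]
grip_width: 0.0562
grip_force: 25.0
position: [0.5418, -0.112, 0.3372]
tool_rot: [0.63, 0.732, 0.169, -0.196]
ft_force: [0.6, -0.0, -0.5]
grip_width: 0.0557
grip_force: 25.0
position: [0.5419, -0.0384, 0.3374]
tool_rot: [0.63, 0.733, 0.169, -0.195]
ft_force: [0.6, -0.1, -1.5]
grip_width: 0.0559
grip_force: 25.0
position: [0.5409, 0.0375, 0.3376]
tool_rot: [0.628, 0.733, 0.169, -0.197]
ft_force: [0.1, 0.4, -1.6]
grip_width: 0.0558
grip_force: 25.0
```

```bash
cat >> h.py <<'E'
# grasp: TCP pose at closing, carton centre then, target
PG=np.array([.5426,-.2617,.0685]);RG=R.from_quat([.630,.733,.169,-.1945]).as_matrix();C0=np.array([.540,-.248,.058])
h0=np.array([np.cos(-1.422),np.sin(-1.422),0])
Q=(R.from_euler('z',-1.456+1.422)*R.from_rotvec(np.cross([0,0,-1],h0)*np.pi/2)).as_matrix()
RT=Q@RG;BAY=np.array([.554,.236,.045])
def tcp_for(c): return np.asarray(c)+Q@(PG-C0)
def now():
    o=get_obs();return o['position'],R.from_quat(o['tool_rot']).as_matrix(),o
E
python3 - <<'E'
from h import *
p,Rm,o=now();print(tcp_for(BAY+[0,0,.05]),delta(p,Rm,p,RT),RT.round(3).tolist())
E
```

```text
[0.553334   0.24649278 0.10893406] (array([0., 0., 0.]), array([ 0.00792502, -1.00203753,  0.02430886])) [[-0.059, 0.993, 0.101], [0.494, 0.117, -0.861], [-0.867, -0.001, -0.498]]
```

```bash

python3 -m inch '[0,0,0,0,-0.03,0, 0,0,0,0,-0.09,0, 0,0,0,0,-0.15,0, 0,0,0,0,-0.21,0.01, 0,0,0,0,-0.27,0.01, 0,0,0,0,-0.33,0.01, 0,0,0,0,-0.39,0.01, 0,0,0,0,-0.45,0.01, 0,0,0,0,-0.51,0.01, 0,0,0,0,-0.57,0.01, 0,0,0,0,-0.63,0.015, 0,0,0,0,-0.69,0.015, 0,0,0,0,-0.75,0.02, 0,0,0,0,-0.81,0.02, 0,0,0,0,-0.87,0.02, 0,0,0,0.008,-0.93,0.024, 0,0,0,0.008,-0.97,0.024, 0,0,0,0.008,-1,0.024, 0,0,0,0.008,-1,0.024, 0,0,0,0.008,-1,0.024]'
python3 - <<'E'
from h import *
p,Rm,o=now();print(o['q'].round(2),delta(p,Rm,tcp_for(BAY+[0,0,.27]),RT),delta(p,Rm,p+[0,.08,0],RT))
E
```

```text
time: 9.95
position: [0.542, 0.034, 0.3364]
tool_rot: [0.576, 0.647, -0.333, 0.372]
ft_force: [0.2, 0.5, -1.6]
grip_width: 0.0555
grip_force: 25.0
[ 0.3   0.53  1.59 -1.03  1.45  0.56] (array([ 1.39121176,  0.44482909, -2.2242417 ]), array([-0.00183058, -0.00176856, -0.00030164])) (array([ 0.49667226,  0.11449845, -0.8603527 ]), array([-0.00183058, -0.00176856, -0.00030164]))
```

```bash

(python3 -m inch '[0.06,0.02,-0.1,0,0,0, 0.17,0.05,-0.27,0,0,0, 0.28,0.09,-0.45,0,0,0, 0.38,0.12,-0.61,0,0,0, 0.464,0.148,-0.741,0,0,0]'
python3 -m inch '[0.1,0.03,-0.16,0,0,0, 0.2,0.06,-0.32,0,0,0, 0.3,0.09,-0.48,0,0,0, 0.4,0.12,-0.63,0,0,0, 0.464,0.148,-0.741,0,0,0]'
python3 -m inch '[0.1,0.03,-0.16,0,0,0, 0.2,0.06,-0.32,0,0,0, 0.3,0.09,-0.48,0,0,0, 0.4,0.12,-0.63,0,0,0, 0.464,0.148,-0.741,0,0,0, 0.464,0.148,-0.741,0,0,0]') | grep -E "time|posi"
python3 - <<'E'
from h import *
p,Rm,o=now();print(o['q'].round(2),p,o['grip_width'],delta(p,Rm,tcp_for(BAY+[0,0,.10]),RT),delta(p,Rm,tcp_for(BAY+[0,0,.051]),RT))
a=camera("scene");b=camera("top")
im=np.vstack([cv2.resize(a[130:330,200:440],(600,500))]);cv2.imwrite("pics/p.png",np.hstack([cv2.resize(a[80:330,180:430],(400,400)),cv2.resize(b[60:260,100:300],(400,400))])[:,:,::-1])
E
```

```text
time: 10.37
position: [0.5463, 0.1057, 0.3354]
time: 10.78
position: [0.5497, 0.1772, 0.3317]
time: 11.28
position: [0.5538, 0.2482, 0.329]
[ 0.6   0.72  1.22 -0.9   1.77  0.57] [0.55379667 0.24816916 0.32899041] 0.055733741793740084 (array([ 1.83158634, -0.00761704,  1.07903887]), array([-0.00021225, -0.00118476, -0.00091125])) (array([ 2.36223693, -0.00745503,  1.38492476]), array([-0.00021225, -0.00118476, -0.00091125]))
```

View pics/p.png

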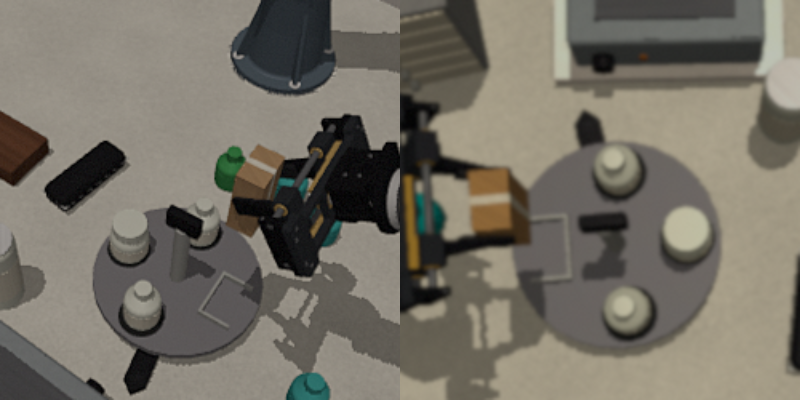

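The carton hangs upright above the bay: at (258,180) in the left crop and (500,205) in the right. The bay is empty below it, so I'll lower it.

```bash

(python3 -m inch '[0.1,0,0.06,0,0,0, 0.27,0,0.16,0,0,0, 0.45,0,0.26,0,0,0, 0.62,0,0.36,0,0,0, 0.763,-0.002,0.448,0,0,0]'
python3 -m inch '[0.15,0,0.09,0,0,0, 0.3,0,0.18,0,0,0, 0.45,0,0.26,0,0,0, 0.6,0,0.35,0,0,0, 0.7,-0.002,0.41,0,0,0, 0.763,-0.002,0.448,0,0,0]'
) | grep -E "time|posi|ft"
python3 - <<'E'
from h import *
p,Rm,o=now();print(o['q'].round(2),p,o['ft_force'],delta(p,Rm,tcp_for(BAY+[0,0,.056]),RT))
a=camera("scene");b=camera("top")
cv2.imwrite("pics/p2.png",np.hstack([cv2.resize(a[150:330,230:410],(400,400)),cv2.resize(b[110:240,130:260],(400,400))])[:,:,::-1])
E
```

```text
time: 11.8
position: [0.5527, 0.2445, 0.2557]
ft_force: [-0.8, 0.3, -1.4]
time: 12.3
position: [0.5529, 0.2445, 0.1861]
ft_force: [-1.2, 0.6, -1.2]
[ 0.59  0.88  1.3  -0.88  1.61  0.76] [0.55286205 0.24445876 0.18609283] [-1.21510921  0.5791191  -1.20734616] (array([0.78353654, 0.01117161, 0.42167489]), array([-0.0021917 , -0.00019332, -0.00025152]))
```

View pics/p2.png

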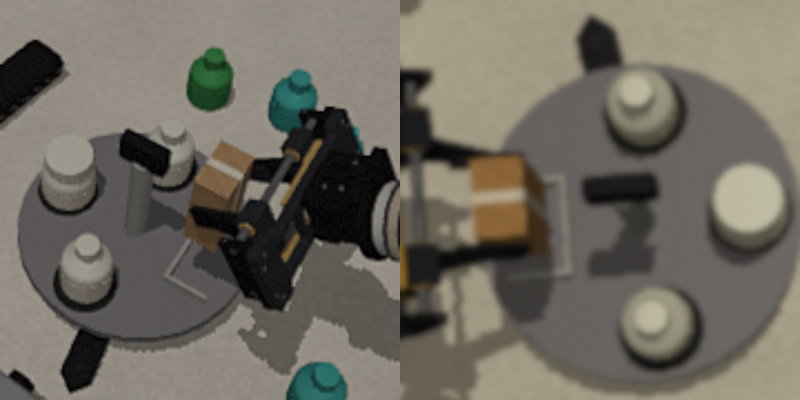

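The carton is above the bay and square to it. The lips show at (565,185) to (570,272) in the right crop. I'll lower the last part slowly.

```bash

python3 -m inch '[0.12,0,0.06,0,0,0, 0.24,0.003,0.12,0,0,0, 0.36,0.005,0.2,0,0,0, 0.48,0.008,0.26,0,0,0, 0.6,0.01,0.32,0,0,0, 0.7,0.01,0.38,0,0,0, 0.783,0.011,0.42,0,0,0, 0.783,0.011,0.42,0,0,0, 0.783,0.011,0.42,0,0,0]'
python3 - <<'E'
from h import *
p,Rm,o=now();print(p,o['ft_force'],delta(p,Rm,tcp_for(BAY+[0,0,.05]),RT))
c=get_calibration("top");b=camera("top")
im=cv2.resize(b[110:240,130:260],(560,560),interpolation=cv2.INTER_CUBIC)[:,:,::-1].copy()
C=p+(Q@(C0-PG));print("carton est",C)
h=np.array([np.cos(-1.456),np.sin(-1.456),0]);s=np.array([-h[1],h[0],0])
for i in(-1,1):
  for j in(-1,1):
    q=(px(c,C+[0,0,.05]+i*.018*h+j*.028*s)-[130,110])*560/130;cv2.circle(im,(int(q[0]),int(q[1])),4,(0,0,255),1)
    q=(px(c,BAY+[0,0,.01]+i*.024*h+j*.036*s)-[130,110])*560/130;cv2.circle(im,(int(q[0]),int(q[1])),4,(255,0,0),1)
cv2.imwrite("pics/p3.png",im)
E
```

```text
time: 13.15
position: [0.5537, 0.2467, 0.1163]
tool_rot: [0.576, 0.646, -0.334, 0.373]
ft_force: [-0.7, 1.1, -0.9]
grip_width: 0.0562
grip_force: 25.0
[0.55365425 0.24670764 0.11634297] [-0.73295625  1.08803857 -0.90027202] (array([ 0.07922085, -0.00411952,  0.04803314]), array([-1.91146444e-03, -8.18063195e-05, -7.83118287e-04]))
carton est [0.55432024 0.23621487 0.10240891]
```

View pics/p3.png

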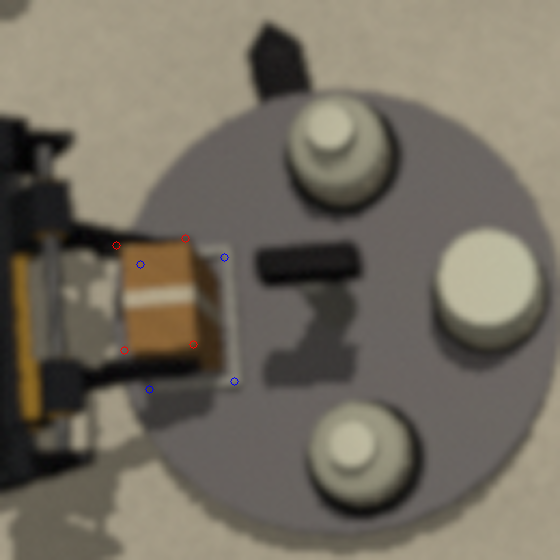

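The carton sits between the lips with clearance all round: its top is at (121-200, 243-352) and the lip corners are at (229,248) and (238,385). I'll lower it the last 6 mm and let go.

```bash

python3 -m inch '[0.02,0,0.012,0,0,0, 0.04,0,0.024,0,0,0, 0.055,0,0.034,0,0,0, 0.07,-0.002,0.042,0,0,0, 0.07,-0.002,0.042,0,0,0, 0.07,-0.002,0.042,0,0,0]'
```

```text
time: 13.7
position: [0.5537, 0.2467, 0.1105]
tool_rot: [0.576, 0.646, -0.334, 0.374]
ft_force: [1.0, 0.3, -0.6]
grip_width: 0.0556
grip_force: 25.0
```

```bash

python3 -m inch '[0.006,0,0.0035,0,0,0, 0.012,0,0.007,0,0,0, 0.018,0,0.01,0,0,0, 0.018,0,0.01,0,0,0]'
python3 -m inch '[0,0,0,0,0,0, 0,0,0,0,0,0, 0,0,0,0,0,0]' 60 25
python3 -m inch '[0,0,0,0,0,0, 0,0,0,0,0,0, 0,0,0,0,0,0, 0,0,0,0,0,0, 0,0,0,0,0,0]' 82
python3 - <<'E'
from h import *
a=camera("scene");print([(r["conf"],r["bbox"]) for r in cut_out("scene","carton")])
b=camera("top");w=camera("wrist")
cv2.imwrite("pics/r.png",np.hstack([cv2.resize(a[150:330,230:410],(400,400)),cv2.resize(b[110:240,130:260],(400,400))])[:,:,::-1])
E
```

```text
time: 14.03
position: [0.5537, 0.2467, 0.1104]
tool_rot: [0.576, 0.646, -0.334, 0.374]
ft_force: [-1.2, 1.4, 5.2]
grip_width: 0.0558
grip_force: 25.0
time: 14.28
position: [0.5536, 0.2467, 0.1083]
tool_rot: [0.576, 0.646, -0.333, 0.373]
ft_force: [-0.3, -0.5, 0.4]
grip_width: 0.0597
grip_force: 0.0
time: 14.7
position: [0.5537, 0.2467, 0.1086]
tool_rot: [0.576, 0.646, -0.334, 0.373]
ft_force: [0.1, -0.7, -0.6]
grip_width: 0.0806
grip_force: 0.0
[(0.67, [309.4, 232.5, 342.1, 270.1]), (0.19, [142.2, 188.7, 165.4, 240.2])]
```

View pics/r.png

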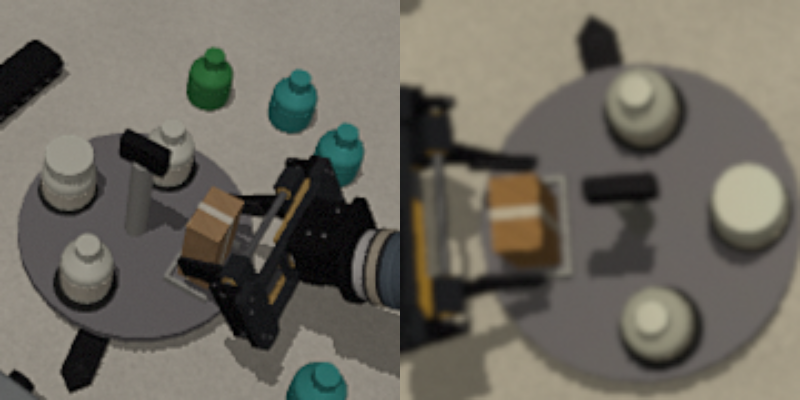

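The carton stands freely in the bay (right crop, 490-545 by 172-255) and the fingers are clear of it. I'll back out along the tool axis, then go up.

```bash

(python3 -m inch '[0,0,-0.05,0,0,0, 0,0,-0.2,0,0,0, 0,0,-0.4,0,0,0, 0,0,-0.6,0,0,0, 0,0,-0.8,0,0,0, 0,0,-0.95,0,0,0]'
python3 -m inch '[0,0,-0.2,0,0,0, 0,0,-0.4,0,0,0, 0,0,-0.55,0,0,0]'
python3 -m inch '[-0.25,0,-0.15,0,0,0, -0.5,0,-0.3,0,0,0, -0.75,0,-0.45,0,0,0, -0.95,0,-0.55,0,0,0]'
python3 -m inch '[-0.25,0,-0.15,0,0,0, -0.5,0,-0.3,0,0,0, -0.75,0,-0.45,0,0,0, -0.95,0,-0.55,0,0,0, -0.95,0,-0.55,0,0,0]') | grep -E "time|posi|ft"
python3 - <<'E'
from h import *
p,Rm,o=now();Rt=tool(-1.456,0,-1);print(o['q'].round(2),delta(p,Rm,p,Rt))
E
```

```text
time: 15.4
position: [0.5461, 0.3143, 0.1478]
ft_force: [0.0, 0.3, 0.1]
time: 15.65
position: [0.5416, 0.3519, 0.1696]
ft_force: [-0.3, 0.2, 0.9]
time: 15.98
position: [0.5419, 0.3512, 0.2585]
ft_force: [0.2, 0.4, 0.1]
time: 16.4
position: [0.5427, 0.3511, 0.3492]
ft_force: [-0.3, 0.4, 0.4]
[ 0.72  0.79  0.99 -0.88  1.95  0.53] (array([0., 0., 0.]), array([ 0.00373222,  0.66546571, -0.00292829]))
```

Now I'll turn the tool downward, and then measure the handle, nose and bay again from this clear view.

```bash

python3 -m inch '[0,0,0,0,0.06,0, 0,0,0,0,0.13,0, 0,0,0,0,0.2,0, 0,0,0,0,0.27,0, 0,0,0,0,0.34,0, 0,0,0,0,0.41,0, 0,0,0,0,0.48,0, 0,0,0,0,0.55,0, 0,0,0,0,0.61,0, 0,0,0,0.004,0.665,-0.003, 0,0,0,0.004,0.665,-0.003]'
python3 - <<'E'
from h import *
p,Rm,o=now();Rt=tool(-1.456,0,-1);print(o['q'].round(2),delta(p,Rm,[.5638,.1512,.29],Rt))
b=camera("top");c=get_calibration("top")
im=cv2.resize(b[110:240,140:270],(600,600),interpolation=cv2.INTER_CUBIC)[:,:,::-1].copy()
A=np.array([.5638,.1515,0]);t=np.radians(15.9)
def dot(P,col):
  q=(px(c,P)-[140,110])*600/130;cv2.circle(im,(int(q[0]),int(q[1])),2,col,-1)
for k in range(36): dot(A+[.13*np.cos(k/5.73),.13*np.sin(k/5.73),.045],(0,255,255))
d=np.array([np.cos(t),np.sin(t),0]);n=np.array([-d[1],d[0],0])
dot(A+.187*d+[0,0,.028],(0,0,255))
for r in (.14,.15,.16): dot(A+r*d+.017*n+[0,0,.028],(0,0,255));dot(A+r*d-.017*n+[0,0,.028],(0,0,255))
hd=np.array([np.cos(1.686),np.sin(1.686),0]);hn=np.array([-hd[1],hd[0],0])
for i in(-1,1):
  for j in(-1,1): dot(A+i*.026*hd+j*.008*hn+[0,0,.204],(0,255,0))
for j in(-1,1): dot(A+.057*hd+j*.040*hn+[0,0,.055],(255,0,0))
cv2.imwrite("pics/m.png",im)
E
```

```text
time: 17.32
position: [0.5423, 0.3478, 0.3437]
tool_rot: [0.667, 0.745, -0.005, -0.002]
ft_force: [-0.4, 0.4, -0.6]
grip_width: 0.0823
grip_force: 0.0
[ 0.4   0.47  1.25 -0.    1.43  0.29] (array([-2.46954002,  0.00303833,  0.67957623]), array([-0.00629202,  0.00214365, -0.00264276]))
```

View pics/m.png

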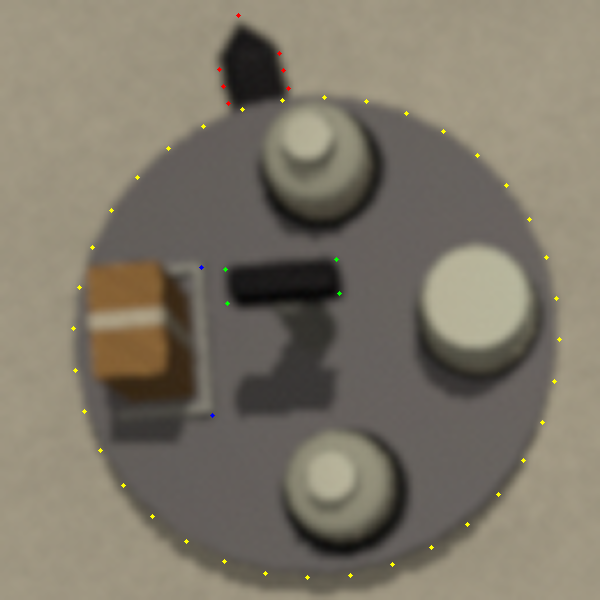

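The overlay fits the deck rim, the bar (228-340, 260-303), the lips and the nose (tip at (241,27)). The turn needed is about −80.7° (0.897 about tool z). I'll go over the handle and grip it.

```bash

(python3 -m inch '[-0.15,0,0,0,0,0, -0.4,0,0,0,0,0, -0.65,0,0,0,0,0, -0.82,0,0,-0.006,0.002,-0.003]' 60
python3 -m inch '[-0.3,0,0,0,0,0, -0.6,0,0,0,0,0, -0.82,0,0,0,0,0]'
python3 -m inch '[-0.3,0,0,0,0,0, -0.6,0,0.1,0,0,0, -0.82,0,0.2,0,0,0, -0.82,0,0.3,0,0,0, -0.82,0,0.3,0,0,0]') | grep -E "time|posi|ft"
python3 - <<'E'
from h import *
p,Rm,o=now();Rt=tool(-1.456,0,-1);print(o['q'].round(2),delta(p,Rm,[.5638,.1515,.193],Rt))
E
```

```text
time: 17.7
position: [0.5494, 0.2845, 0.3433]
ft_force: [-0.3, 0.1, 0.2]
time: 17.95
position: [0.557, 0.2191, 0.3436]
ft_force: [0.6, 0.4, -0.1]
time: 18.37
position: [0.564, 0.1548, 0.3181]
ft_force: [-0.2, -0.0, 0.2]
[ 0.08  0.4   1.44 -0.    1.3  -0.04] (array([-3.88085760e-02, -1.11623791e-03,  1.56402476e+00]), array([-0.00263915,  0.00086855,  0.00285429]))
```

```bash

(python3 -m inch '[-0.02,0,0.25,0,0,0.003, -0.039,-0.001,0.5,0,0,0.003, -0.039,-0.001,0.78,-0.003,0,0.003]'
python3 -m inch '[0,0,0.2,0,0,0, 0,0,0.4,0,0,0, 0,0,0.55,0,0,0, 0,0,0.68,0,0,0, 0,0,0.78,0,0,0, 0,0,0.78,0,0,0]'
python3 -m inch '[0,0,0,0,0,0, 0,0,0,0,0,0, 0,0,0,0,0,0]' 25 15
python3 -m inch '[0,0,0,0,0,0, 0,0,0,0,0,0, 0,0,0,0,0,0, 0,0,0,0,0,0, 0,0,0,0,0,0]' 10 25
python3 -c "
from h import *
print(now()[1].round(3).tolist(),now()[2]['q'].round(2))")
```

```text
time: 18.62
position: [0.5661, 0.1533, 0.2582]
tool_rot: [0.664, 0.747, 0.003, 0.003]
ft_force: [-0.5, 0.2, -0.5]
grip_width: 0.0602
grip_force: 0.0
time: 19.12
position: [0.5649, 0.1527, 0.194]
tool_rot: [0.665, 0.747, 0.001, 0.001]
ft_force: [0.2, -0.1, 1.5]
grip_width: 0.0602
grip_force: 0.0
time: 19.37
position: [0.5666, 0.1521, 0.1967]
tool_rot: [0.665, 0.747, 0.003, 0.003]
ft_force: [0.2, -0.6, 1.4]
grip_width: 0.0471
grip_force: 0.0
time: 19.78
position: [0.5669, 0.1518, 0.1974]
tool_rot: [0.665, 0.747, 0.003, 0.003]
ft_force: [1.0, -0.1, 2.8]
grip_width: 0.0154
grip_force: 27.4
[[-0.115, 0.993, 0.009], [0.993, 0.115, -0.0], [-0.001, 0.009, -1.0]] [ 0.07  0.53  1.58 -0.    1.02 -0.04]
```

```bash

python3 -m inch '[0,0,0,0,0,0.003, 0,0,0,0,0,0.01, 0,0,0,0,0,0.02, 0,0,0,0,0,0.034, 0,0,0,0,0,0.05, 0,0,0,0,0,0.07, 0,0,0,0,0,0.09, 0,0,0,0,0,0.11, 0,0,0,0,0,0.13, 0,0,0,0,0,0.15, 0,0,0,0,0,0.17, 0,0,0,0,0,0.19, 0,0,0,0,0,0.21, 0,0,0,0,0,0.23, 0,0,0,0,0,0.25, 0,0,0,0,0,0.27, 0,0,0,0,0,0.285, 0,0,0,0,0,0.295, 0,0,0,0,0,0.3, 0,0,0,0,0,0.3]'
python3 - <<'E'
from h import *
p,Rm,o=now();print(o['q'].round(2),o['moment'],np.degrees(np.arctan2(Rm[1,0],Rm[0,0])))
camera("top");c=get_calibration("top")
print([(r["conf"],r["bbox"]) for r in cut_out("top","carton")])
E
```

```text
time: 21.45
position: [0.566, 0.1519, 0.1974]
tool_rot: [0.821, 0.571, 0.003, 0.002]
ft_force: [-0.9, -0.3, 7.1]
grip_width: 0.0162
grip_force: 27.3
[ 0.07  0.53  1.58 -0.    1.02  0.43] [-0.05935959  0.55367239  0.0404287 ] 69.59698325917479
[(0.56, [159.8, 167.9, 165.5, 178.1])]
```

```bash

python3 -m inch '[0,0,0,0,0,0.003, 0,0,0,0,0,0.01, 0,0,0,0,0,0.02, 0,0,0,0,0,0.034, 0,0,0,0,0,0.05, 0,0,0,0,0,0.07, 0,0,0,0,0,0.09, 0,0,0,0,0,0.11, 0,0,0,0,0,0.13, 0,0,0,0,0,0.15, 0,0,0,0,0,0.17, 0,0,0,0,0,0.19, 0,0,0,0,0,0.21, 0,0,0,0,0,0.23, 0,0,0,0,0,0.25, 0,0,0,0,0,0.27, 0,0,0,0,0,0.285, 0,0,0,0,0,0.295, 0,0,0,0,0,0.3, 0,0,0,0,0,0.3]'
python3 -m inch '[0,0,0,0,0,0.003, 0,0,0,0,0,0.01, 0,0,0,0,0,0.02, 0,0,0,0,0,0.034, 0,0,0,0,0,0.05, 0,0,0,0,0,0.07, 0,0,0,0,0,0.09, 0,0,0,0,0,0.11, 0,0,0,0,0,0.13, 0,0,0,0,0,0.15, 0,0,0,0,0,0.17, 0,0,0,0,0,0.19, 0,0,0,0,0,0.21, 0,0,0,0,0,0.23, 0,0,0,0,0,0.25, 0,0,0,0,0,0.268, 0,0,0,0,0,0.282, 0,0,0,0,0,0.292, 0,0,0,0,0,0.297, 0,0,0,0,0,0.297]'
python3 - <<'E'
from h import *
p,Rm,o=now();print(o['q'].round(2),o['moment'],np.degrees(np.arctan2(Rm[1,0],Rm[0,0])))
a=camera("scene");b=camera("top")
cv2.imwrite("pics/f.png",np.hstack([cv2.resize(a[150:350,210:410],(400,400)),cv2.resize(b[100:240,140:280],(400,400))])[:,:,::-1])
E
```

```text
time: 23.22
position: [0.5652, 0.1525, 0.1974]
tool_rot: [0.932, 0.363, 0.002, 0.001]
ft_force: [-3.1, 1.2, 9.1]
grip_width: 0.0161
grip_force: 27.3
time: 24.88
position: [0.5647, 0.1533, 0.1973]
tool_rot: [0.99, 0.138, 0.002, -0.001]
ft_force: [-4.2, 3.1, 10.2]
grip_width: 0.0157
grip_force: 27.8
[0.07 0.53 1.59 0.   1.02 1.37] [ 0.3753481   0.83608639 -0.03659065] 15.859847290817893
```

View pics/f.png

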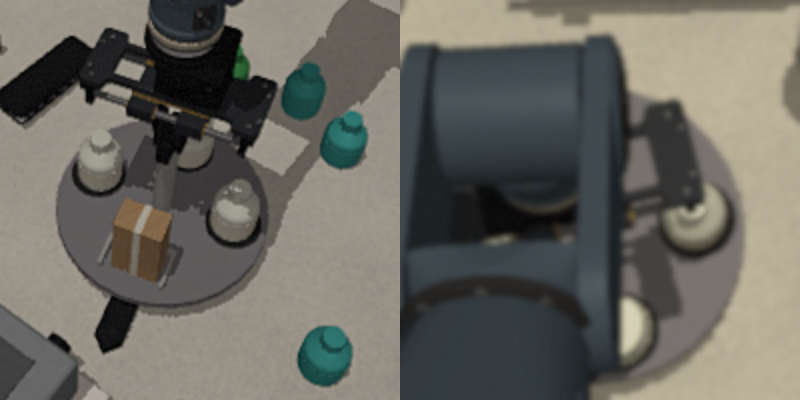

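The carton stands over the nose (left crop: carton at (140,240), nose at (117,325)) and the bottles are upright. I'll do one numeric check of the angle, then hand in.

```bash

python3 -m inch '[0,0,0,0,0,0, 0,0,0,0,0,0, 0,0,0,0,0,0, 0,0,0,0,0,0]' | grep -E "time|grip|ft"
python3 - <<'E'
from h import *
camera("scene");c=get_calibration("scene");r=cut_out("scene","carton")[0];m=r["region"];print(r["conf"],r["bbox"],np.argwhere(m).mean(0)[::-1])
for dg in(-6,0,6):
  t=np.radians(15.9+dg);d=np.array([np.cos(t),np.sin(t),0]);n=np.array([-d[1],d[0],0]);Cc=np.array([.5645,.152,.095])+.0835*d
  P=np.array([px(c,Cc+i*.018*d+j*.028*n+[0,0,k*.05]) for i in(-1,1) for j in(-1,1) for k in(-1,1)]).astype(np.float32)
  H=cv2.convexHull(P);mk=np.zeros((384,512),np.uint8);cv2.fillConvexPoly(mk,H.astype(int),1)
  print(dg,P.min(0),P.max(0),np.argwhere(mk).mean(0)[::-1],(m&(mk>0)).sum()/(m|(mk>0)).sum())
E
```

```text
time: 25.32
ft_force: [-4.5, 4.8, 9.6]
grip_width: 0.0157
grip_force: 27.8
0.74 [262.9, 249.5, 294.8, 292.2] [280.00325733 270.05320304]
-6 [260.13574 244.35216] [291.19586 289.01398] [274.60038241 266.04875717] 0.6044045676998369
0 [263.6711  246.55618] [294.6234 289.8509] [277.89007782 267.45428016] 0.7622061482820977
6 [267.54053 248.56537] [298.03375 290.2355 ] [281.6432111  268.65708622] 0.8363463368220743
```

```bash
python3 -c "
from rig import *
print(hand_in())"
```

```text
the job is handed in; nothing more can be done
None
```

I've handed the job in: the carton stands upright in the bay, let go, and turned to the front over the nose, with the gripper still holding the handle at about 28 N. My last angle check put the bay within about 3° of the front (about 5 mm, limit 12 mm), the bottles were still upright in the last picture, and no verdict came back.

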